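# Pop open the touch-latch tea cupboard and swing its door wide

### The arm

A 6-joint arm with a two-finger parallel gripper is mounted at the origin on the work surface. World frame = base frame: x ahead of the robot, y to its left, z up, the work surface at z = 0. Lengths are in m, angles in rad, forces in N, time in s.
With the tool pointing down it reaches from about 0.275 to 0.825 m from the base axis. Payload 4.9 kg.
Tool frame: the origin (TCP) lies between the finger pads; the fingertips stand 14 mm ahead of it and the grasp point (between the pads) lies 5 mm behind it; x points along the fingers, z is the direction in which the jaws open and shut, and the axes are right-handed (so a half turn about x gives the same grasp; the last joint's range is limited). The gripper opens to 85 mm and grips with 20 to 120 N. Pads are 22 mm wide; open, the fingers measure 114 mm over their backs; the gripper's body (76 mm by 85 mm) begins 54 mm behind the grasp point. The pads swing forward as they close: fully open they stand 13 mm farther back than shut.
Start: joints at [-0.134, 0.326, -0.193, 1.052, 0, 1.437], TCP at [0.55, 0, 0.245] pointing down, gripper open.
Joint ranges: [-2.65, 2.65], [-0.97, 1.79], [-1.3, 1.35], [-1.93, 2.1], [-1.47, 1.37], [-3.14, 3.14]. Speed limits (rad/s): [2.57, 2.57, 3.14, 3.14, 3.14, 3.14].

### API

Orientations are given as a unit quaternion [x, y, z, w].
In Python, from workcell import telemetry, optics, arm gives the robot as it stands.
- The arm moves only by the tool carry_out, never from a script. Its argument "targets" is a list that holds one entry, the list of rows, each a list of 6 numbers: the shift along the tool's x, y, z in cm, then the turn, a rotation vector about the tool's x, y, z in degrees. In form: [[[tx, ty, tz, rx, ry, rz], ...]]. A call has 1 to 5 rows; each row shifts and turns the pose as measured when the row begins, along the tool's axes as they then stand; what a row does not reach is not made up. A row lasts 1/10 s, in which the tool goes at most 50 mm and 8.59 degrees, less where a joint would pass 70% of its speed; a pose out of reach is approached as far as the arm can. A call with a gripper value outside its range is refused whole. "fingers" is the finger opening in cm, from 0 to 8.54, set as the call begins (left out, the last holds). The fingers move at their own pace and stop on an object; the grip force is fixed at half the most. Time passes only in rows, so rows that do not move let the fingers close. It gives the time, the measured TCP pose, the force and the opening at its end, in the units of the state.
- telemetry.get_obs(): the state, without advancing time (a new reading comes with each control period).
- optics.snapshot(name): name is "scene" or "side" or "wrist"; returns a dict with "frame" (480x640x3 uint8, red, green, blue), "K" (3x3 intrinsics, pixels), "camera_from_world" (4x4, takes a point from world to camera coordinates). Camera axes: x right, y up, looking along -z (the intrinsics and any distortion apply to the point x, -y, -z); pixel columns grow to the right and rows downward; lengths in m; the calibration is good to about 2 mm. A picture is of the moment at which its call begins. There is no depth.
- arm.close_job(): hands the job in, once; it reports no verdict.
The state is a dict: "time_s": time; "joints": joint angles; "dq": joint speeds; "tau": joint torques, N m; "eef_pos": TCP position; "tool_rot": TCP orientation; "force": force on the tool from outside, world axes, zero at the start; "ft_torque": the same for the moment, N m; "grip_width": finger opening in m.
Only numpy, scipy, OpenCV 4.12 (cv2) and the standard library are available. Lean on these libraries where they do the work, as an engineer would, in place of code of your own. Each camera call takes 0.05 s, during which the arm holds its last target.

### The job

Open the little wooden tea cupboard on the breakfast ledge so that the tea tins inside can be got at. Its door has no handle: press the edge away from the hinge inward with a fingertip to release the touch latch, take the finger away so that the spring pops the door ajar by itself, then put a fingertip behind the door and push it wide open, about square to the cupboard front or further. Do not pinch the door, and leave the mugs and the other things on the ledge where they are.

Things in the scene. Friction and masses are not known exactly. Their poses are not given: they have to be found in the camera images.
- cupboard: Fixed wooden tea cupboard, 200 mm wide, 150 deep, 200 high; one flat full-front door, two tea tins inside. Origin: centre of its underside. Its own -x points straight out of the front, +y along the front from hinge side to free side, z up. The front looks to the right of the ledge (roughly world -y), hinge at the end away from the robot. The carcass starts 6 mm behind the shut door's inner face.
- door_angle (a joint): Door angle about its upright hinge, rad. 0 = shut and latched; below 0 = pressed in, to the stop at -0.03 (5 mm at the free edge). Once the latch has let go and the finger leaves, a spring swings it out to about 0.5 (ajar, free edge about 95 mm out), where it stays. From there it moves easily and stays where left; stop at 1.75; 1.57 = square to the front. Positive: anticlockwise seen from above.
- press_point (a point): Point on the door's outer face, 25 mm in from the free upright edge, 25 mm below the top: the place to press, along the cupboard's own +x. Moves with the door. The latch lets go about 3 to 4 mm in, at roughly 3 to 5 N.
- door_hinge (a point): Point on the door's upright hinge axis at the height of the door's top (200 mm above the ledge). The shut door runs from here 200 mm along the cupboard's own +y. The axis lies in the plane of the door's inner face; the door is 16 mm thick, outward of that plane (two 8 mm layers), from 6 to 200 mm above the ledge.
- tea_door: The door itself: flat panel 200 x 194 x 16 mm. Origin on the hinge axis at ledge height; its own +y runs along the door to the free edge, -x points out of its front face, z up. Turns with the door.
- mug_a: Matte black ceramic mug, 82 mm across, 92 mm high, loop handle; origin: centre of its underside. A bystander to leave alone.
- mug_b: Second mug, the same as the first. A bystander to leave alone.
- coaster: Frosted glass disc 96 mm across, 6 mm thick; origin: centre of its underside. Bystander; the infuser stands on it.
- infuser: Stainless tea infuser ball 47 mm across with a flat foot and a small stud on top, 52 mm high, standing on the coaster; origin: centre of its underside. Bystander.
- trivet: Flat orange silicone ring, 150 mm across, 8 mm thick; origin: centre of its underside. Bystander.
- honey: Honey jar with a steel cap, 64 mm across, 100 mm high; origin: centre of its underside. Bystander, behind the cupboard.
- spoon: Steel tea spoon 140 mm long lying on the ledge. Bystander.

How it is judged:
On the way, in this order (a step that is already met when the one before it is completed fails the run):
1. a finger presses the shut door inward (value of joint door_angle below -0.012 rad and contact force between the fingers and tea_door_c1 above 0.5 N), for 0.03 s.
2. the latch has let go and the door stands ajar by itself, no finger on it (value of joint door_angle between 0.25 and 0.9 rad and contact force between the fingers and tea_door below 0.2 N), for 0.2 s.
3. a finger behind the door pushes it on (value of joint door_angle above 0.3 rad and contact force between the fingers and tea_door_c2 above 0.05 N), for 0.03 s.
At the end, for the whole second after the job is handed in: The tea cupboard's door stands open by at least 1.3 rad (75 degrees) from shut, at rest, untouched; mugs, coaster, infuser, trivet, honey jar and spoon within 20 mm of where they were (value of joint door_angle above 1.3 rad and velocity of joint door_angle between -0.05 and 0.05 rad/s and contact force between the fingers and tea_door below 0.2 N and distance of each of mug_a, mug_b, coaster, infuser, trivet, honey, spoon from where it was at the start of the episode below 0.02 m).
It fails at once if the door is pinched: fingers press on its front and its back at once (contact force between the fingers and tea_door_c1 above 1 N and contact force between the fingers and tea_door_c2 above 1 N).
It fails at once if a mug or another loose thing on the ledge is moved more than 20 mm or lifted (distance of any of mug_a, mug_b, coaster, infuser, trivet, honey, spoon from where it was at the start of the episode above 0.02 m).
It also fails if it takes over 48 s, if anything falls off the work surface, if the arm or the gripper's body presses on something with over 40 N, if the wrist force passes 120 N, or if a joint passes its speed limit or range.

## Working session

There is one attempt and no reset: what is moved stays moved. The work goes in short steps, Python scripts to look and compute and a tool call to move; the robot and the scene stay as the last step left them, time stands still between calls to the robot, and variables do not carry over. Pictures are saved under pics/ and viewed, and the job is handed in when it is done.

Besides the shell and the picture viewer there is one more tool, called after "Request:" as name(argument=value, ...) on one line, values as JSON. carry_out: Moves the arm, as the interface text tells. Its arguments: {"type":"object","properties":{"targets":{"type":"array","items":{"type":"array","items":{"type":"array","items":{"type":"number"}}}},"fingers":{"type":"number"}},"required":["targets"]}

```bash
mkdir -p pics; ls; python3 - <<'E'
from workcell import telemetry, optics
import cv2,numpy as np
print(telemetry.get_obs())
for n in ("scene","side","wrist"):
    s=optics.snapshot(n); cv2.imwrite(f"pics/{n}0.png",s["frame"][:,:,::-1])
    print(n,s["K"].tolist(),np.round(s["camera_from_world"],4).tolist(),[k for k in s])
E
```

```text
pics
{'time_s': 0.0, 'joints': array([-1.34194410e-01,  3.26916696e-01, -1.93598200e-01,  1.05198044e+00,
        3.10314922e-05,  1.43658963e+00]), 'dq': array([-0.00205782, -0.0008609 ,  0.00157788,  0.00010463, -0.00029754,
        0.00066127]), 'tau': array([-1.24197268e-03, -4.43398941e+01,  2.62443137e+01,  1.56443648e-02,
       -1.97191571e-04, -6.55614656e-06]), 'eef_pos': array([5.49445356e-01, 9.84747842e-05, 2.44511172e-01]), 'tool_rot': array([8.69089197e-05, 7.07700349e-01, 9.55791728e-05, 7.06512703e-01]), 'force': array([-0.04027156, -1.29929443,  0.03732334]), 'ft_torque': array([-0.026027  ,  0.01206904, -0.00052429]), 'grip_width': 0.08507964130879289}
scene [[501.68129088041997, 0.0, 326.25981352172323], [0.0, 501.68129088041997, 230.19434579184707], [0.0, 0.0, 1.0]] [[-0.0101, 0.9998, -0.0142, 0.0561], [-0.69, 0.0033, 0.7238, 0.2344], [0.7237, 0.0171, 0.6899, -1.6992], [0.0, 0.0, 0.0, 1.0]] ['frame', 'K', 'camera_from_world']
side [[515.7678331545865, 0.0, 320.8393590868259], [0.0, 515.7678331545865, 240.26650870725607], [0.0, 0.0, 1.0]] [[0.8109, -0.5852, 0.0061, -0.4104], [0.3339, 0.4712, 0.8164, -0.2707], [-0.4806, -0.6599, 0.5775, -1.2438], [0.0, 0.0, 0.0, 1.0]] ['frame', 'K', 'camera_from_world']
wrist [[362.37815392668256, 0.0, 320.0626524091394], [0.0, 362.37815392668256, 242.00716637872858], [0.0, 0.0, 1.0]] [[1.0, 0.0005, -0.002, -0.5479], [-0.001, 0.9641, -0.2657, 0.0346], [0.0018, 0.2657, 0.9641, -0.3802], [0.0, 0.0, 0.0, 1.0]] ['frame', 'K', 'camera_from_world']
```

View pics/scene0.png

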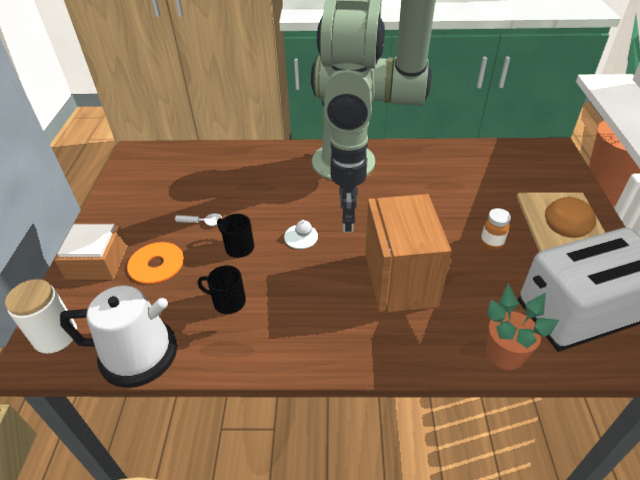

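View pics/side0.png

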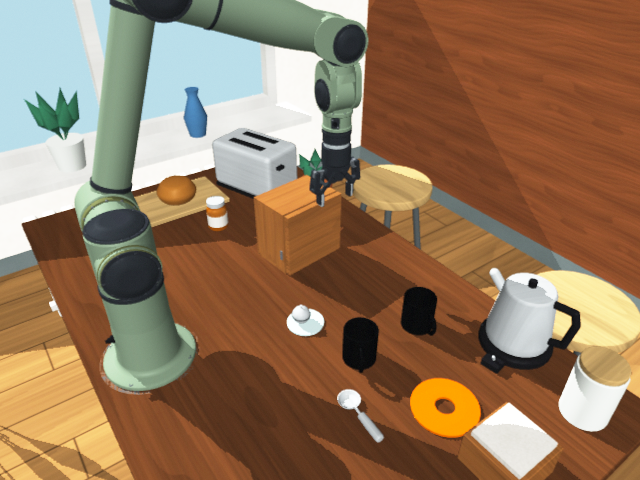

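View pics/wrist0.png

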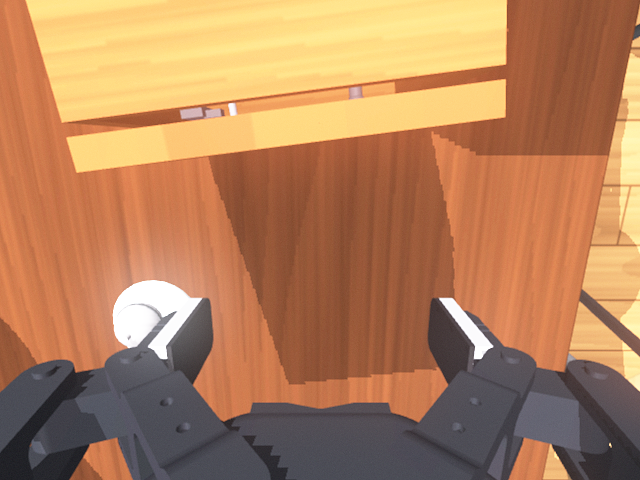

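The wrist view shows the door's top strip. The free end is at about (67,137)-(77,172) and the hinge end at about (506,80)-(506,117). The scene view shows the gap at about (385,200)-(408,250), with the infuser at (303,230) near the door.

```bash
cat > h.py <<'E'
import numpy as np,cv2
from workcell import telemetry, optics
def ray(s,uv):
    M=np.array(s["camera_from_world"]);K=np.array(s["K"])
    p=np.linalg.inv(K)@np.array([uv[0],uv[1],1.]); d=np.array([p[0],-p[1],-p[2]])
    R=M[:3,:3]; return -R.T@M[:3,3], R.T@d
def atz(s,uv,z):
    c,d=ray(s,uv); return c+d*(z-c[2])/d[2]
def tri(a):
    A=np.zeros((3,3));b=np.zeros(3)
    for s,uv in a:
        c,d=ray(s,uv);d=d/np.linalg.norm(d);P=np.eye(3)-np.outer(d,d);A+=P;b+=P@c
    return np.linalg.solve(A,b)
def proj(s,X):
    M=np.array(s["camera_from_world"]);K=np.array(s["K"])
    p=M[:3,:3]@np.array(X)+M[:3,3]; q=K@np.array([p[0],-p[1],-p[2]]);return q[:2]/q[2]
E
python3 - <<'E'
from h import *
w=optics.snapshot("wrist");s=optics.snapshot("scene");d=optics.snapshot("side")
f=w["frame"][:,:,::-1]
a=cv2.resize(f[60:190,40:140],None,fx=4,fy=4,interpolation=0);b=cv2.resize(f[60:190,430:530],None,fx=4,fy=4,interpolation=0)
cv2.imwrite("pics/wz.png",np.hstack([a,b]))
cv2.imwrite("pics/sz.png",cv2.resize(s["frame"][180:320,350:460,::-1],None,fx=4,fy=4,interpolation=0))
cv2.imwrite("pics/dz.png",cv2.resize(d["frame"][160:300,240:360,::-1],None,fx=4,fy=4,interpolation=0))
E
```

```text
(no output)
```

View pics/wz.png

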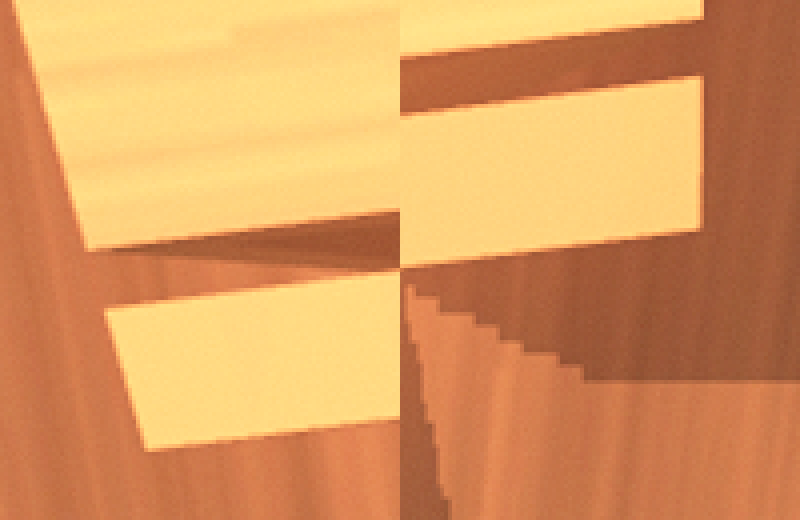

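View pics/sz.png

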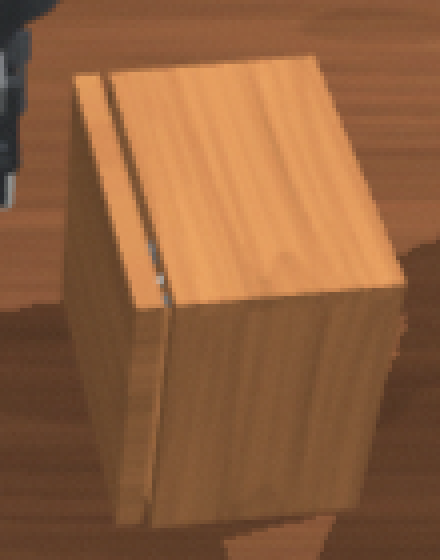

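View pics/dz.png

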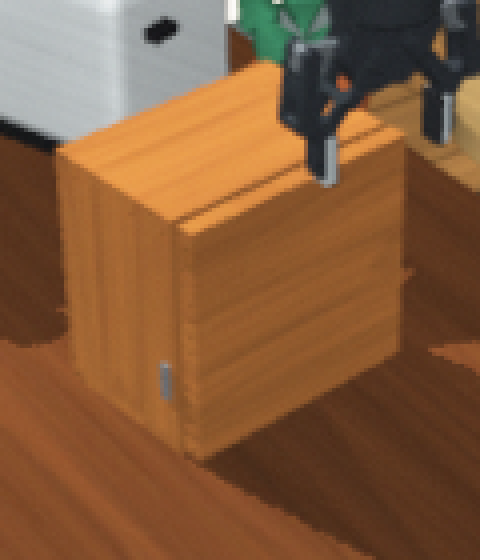

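```bash
python3 - <<'E'
from h import *
np.set_printoptions(precision=4,suppress=True)
w=optics.snapshot("wrist");s=optics.snapshot("scene");d=optics.snapshot("side")
W=dict(fi=(66.2,137.5),fo=(76.5,172.5),hi=(505.5,79),ho=(505.5,117.5))
S=dict(fi=(375,198.7),fo=(368.5,199),hi=(390.5,256.5),ho=(384,257))
D=dict(fo=(288,219))
for k in W:
    L=[(w,W[k]),(s,S[k])]+([(d,D[k])] if k in D else [])
    print(k,tri(L),"z.2 wrist",atz(w,W[k],.2),"scene",atz(s,S[k],.2))
a=atz(w,W['fi'],.2)-atz(w,W['hi'],.2);print(np.linalg.norm(a),np.degrees(np.arctan2(a[1],a[0])))
a=atz(w,W['fo'],.2)-atz(w,W['ho'],.2);print(np.linalg.norm(a),np.degrees(np.arctan2(a[1],a[0])))
# bystanders at ledge
for n,uv,z in (("coaster",(301,237),.006),("infuser top",(303,221),.058),("mugA base",(241,248),.01),("mugA top",(238,222),.092),("mugB top",(226,275),.092)):print(n,atz(s,uv,z))
E
```

```text
fi [0.425  0.0716 0.1907] z.2 wrist [0.4307 0.0699 0.2   ] scene [0.4366 0.072  0.2   ]
fo [0.4322 0.0538 0.1952] z.2 wrist [0.4327 0.0539 0.2   ] scene [0.4377 0.0559 0.2   ]
hi [0.632  0.0948 0.1984] z.2 wrist [0.6312 0.095  0.2   ] scene [0.6336 0.0941 0.2   ]
ho [0.634  0.0794 0.1989] z.2 wrist [0.6334 0.0788 0.2   ] scene [0.635  0.0798 0.2   ]
0.20203498404861608 -172.85356113046794
0.20228916651430523 -172.93030117562836
coaster [ 0.3734 -0.1241  0.006 ]
infuser top [ 0.3628 -0.1165  0.058 ]
mugA base [ 0.4204 -0.2885  0.01  ]
mugA top [ 0.4029 -0.2881  0.092 ]
mugB top [ 0.5917 -0.2912  0.092 ]
```

The top corners give height ≈0.20 m. The hinge is at about (0.632, 0.095) and the door runs along (-0.9925, -0.123), yawed about 7°. I'll press with shut fingers pointing down, with TCP at about (0.460, 0.02).

Request:
carry_out(targets=[[[0,0.6,-3,0,0,0],[0,0.6,-3,0,0,0],[0,0.6,-3,0,0,0],[0,0,0,-7,0,0],[0,0,0,0,0,0]]], fingers=0)

```text
time_s: 0.95
eef_pos: [0.4568, 0.0185, 0.2444]
tool_rot: [-0.044, 0.706, 0.044, 0.706]
force: [0.5, 1.0, 0.8]
grip_width: 0.012
```

Request:
carry_out(targets=[[[0,0,0,0,0,0],[0,0,0,0,0,0],[0,0,0,0,0,0],[0,0,0,0,0,0],[0,0,0,0,0,0]]])

```text
time_s: 1.45
eef_pos: [0.4586, 0.0181, 0.2446]
tool_rot: [-0.042, 0.706, 0.042, 0.706]
force: [0.4, -0.8, -0.2]
grip_width: -0.0
```

```bash
python3 - <<'E'
from h import *
w=optics.snapshot("wrist");cv2.imwrite("pics/w1.png",w["frame"][:,:,::-1])
w=optics.snapshot("side");cv2.imwrite("pics/d1.png",w["frame"][:,:,::-1])
from scipy.spatial.transform import Rotation as R
o=telemetry.get_obs();print(o['eef_pos'],o['force'],o['grip_width']);print(R.from_quat(o['tool_rot']).as_matrix().round(3))
E
```

```text
[0.45850144 0.01808619 0.24457521] [-0.61186416 -0.58722427  0.67163337] 6.8271766618272e-05
[[ 0.001 -0.118  0.993]
 [-0.     0.993  0.118]
 [-1.    -0.     0.001]]
```

View pics/w1.png

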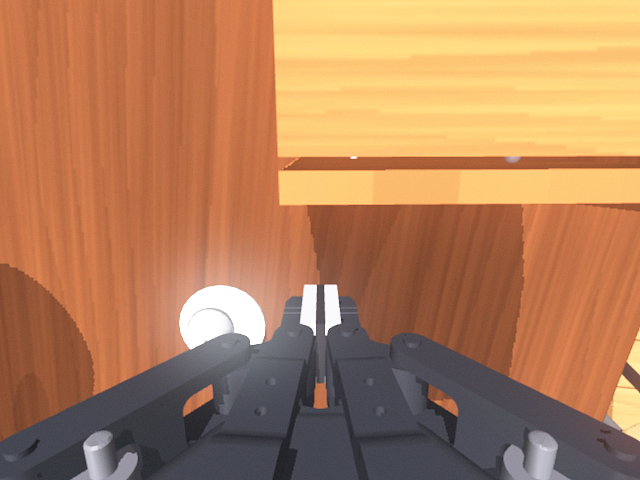

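View pics/d1.png

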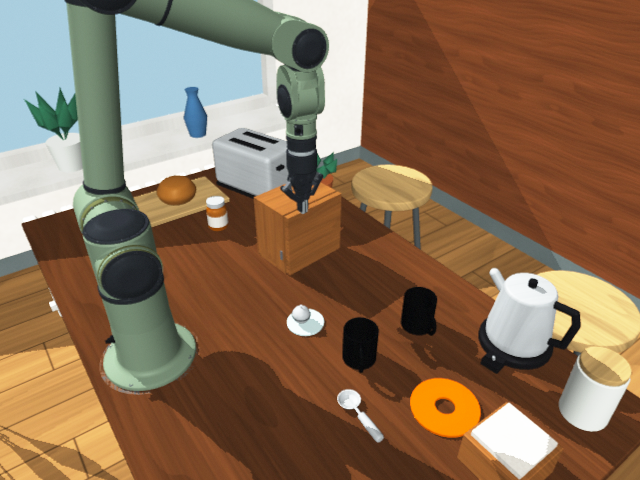

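The view is now square to the door. The shut fingers are at column ~320 and the door's free edge is at column ~280. Next I lower beside the door and creep inward.

Request:
carry_out(targets=[[[3.4,0,0.2,0,0,0],[3.3,0,0,0,0,0],[0,0,0,0,0,0],[0,1,0,0,0,0],[0,0.5,0,0,0,0]]])

```text
time_s: 2.05
eef_pos: [0.4609, 0.0334, 0.1785]
tool_rot: [-0.041, 0.704, 0.041, 0.708]
force: [-0.8, 0.7, -0.1]
grip_width: -0.0001
```

Request:
carry_out(targets=[[[0,0,0,0,0,0],[0,0.3,0,0,0,0]]])

```text
time_s: 2.25
eef_pos: [0.462, 0.0374, 0.1809]
tool_rot: [-0.042, 0.703, 0.041, 0.709]
force: [-0.4, -0.3, 0.2]
grip_width: -0.0004
```

Request:
carry_out(targets=[[[0,0.3,0,0,0,0],[0,0,0,0,0,0]]])

```text
time_s: 2.45
eef_pos: [0.4625, 0.0411, 0.1824]
tool_rot: [-0.042, 0.702, 0.041, 0.71]
force: [0.2, -0.1, 0.8]
grip_width: 0.0001
```

Request:
carry_out(targets=[[[0.3,0.3,0,0,0,0],[0.1,0,0,0,0.5,0]]])

```text
time_s: 2.65
eef_pos: [0.4623, 0.0442, 0.1787]
tool_rot: [-0.043, 0.705, 0.041, 0.707]
force: [-0.4, 0.0, -0.4]
grip_width: 0.0001
```

Request:
carry_out(targets=[[[0.1,0.3,0,0,0,0]]])

```text
time_s: 2.75
eef_pos: [0.4622, 0.0469, 0.1776]
tool_rot: [-0.043, 0.705, 0.041, 0.707]
force: [0.1, -2.0, 1.7]
grip_width: 0.0002
```

Request:
carry_out(targets=[[[0.1,0.3,0,0,0,0]]])

```text
time_s: 2.85
eef_pos: [0.4621, 0.0493, 0.1766]
tool_rot: [-0.043, 0.705, 0.04, 0.707]
force: [-0.1, -4.5, 2.9]
grip_width: 0.0001
```

Request:
carry_out(targets=[[[0,0.3,0,0,0,0]]])

```text
time_s: 2.95
eef_pos: [0.4616, 0.0516, 0.1765]
tool_rot: [-0.044, 0.705, 0.039, 0.707]
force: [-0.0, -7.0, 1.8]
grip_width: 0.0002
```

Request:
carry_out(targets=[[[0,0.15,0,0,0,0]]])

```text
time_s: 3.05
eef_pos: [0.4617, 0.0516, 0.1766]
tool_rot: [-0.045, 0.705, 0.037, 0.707]
force: [0.8, -10.5, 1.7]
grip_width: -0.0001
```

The stop is reached at 10.5 N. Next I withdraw quickly, straight out.

Request:
carry_out(targets=[[[0,-4.5,0,0,0,0],[0,-4.5,0,0,0,0],[0,-4.5,0,0,0,0],[-2,-1,0,0,0,0],[-3,0,0,0,0,0]]])

```text
time_s: 3.55
eef_pos: [0.4773, -0.0921, 0.225]
tool_rot: [-0.044, 0.707, 0.042, 0.705]
force: [0.2, 0.7, 0.1]
grip_width: 0.0
```

Request:
carry_out(targets=[[[-2,0,0,0,0,0],[0,0,0,0,0,0],[0,0,0,0,0,0],[0,0,0,0,0,0],[0,0,0,0,0,0]]])

```text
time_s: 4.05
eef_pos: [0.4783, -0.0911, 0.2459]
tool_rot: [-0.043, 0.706, 0.043, 0.706]
force: [0.3, -0.4, 0.2]
grip_width: 0.0
```

```bash
python3 - <<'E'
from h import *
w=optics.snapshot("wrist");cv2.imwrite("pics/w2.png",w["frame"][:,:,::-1])
w=optics.snapshot("scene");cv2.imwrite("pics/s2.png",w["frame"][:,:,::-1])
print(telemetry.get_obs())
E
```

```text
{'time_s': 4.15, 'joints': array([-3.40130506e-01,  2.09073304e-01, -3.50004828e-01,  1.01159087e+00,
        7.89415657e-05,  1.10911708e+00]), 'dq': array([-0.00332132, -0.0034865 ,  0.0081775 ,  0.0024179 , -0.00020711,
       -0.00115882]), 'tau': array([ 7.67774298e-03, -3.76702309e+01,  2.59208500e+01, -3.53159127e-02,
        6.18445934e-03,  7.64727247e-04]), 'eef_pos': array([ 0.47826508, -0.09115328,  0.24598752]), 'tool_rot': array([-0.04293939,  0.70574899,  0.04295565,  0.70585366]), 'force': array([-0.19495998, -0.62918989, -0.32506863]), 'ft_torque': array([0.02335881, 0.0713676 , 0.01241081]), 'grip_width': -6.272982942710693e-05}
```

View pics/w2.png

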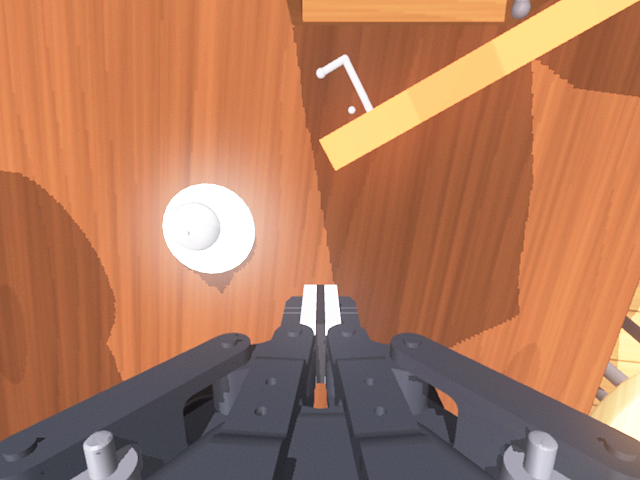

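View pics/s2.png

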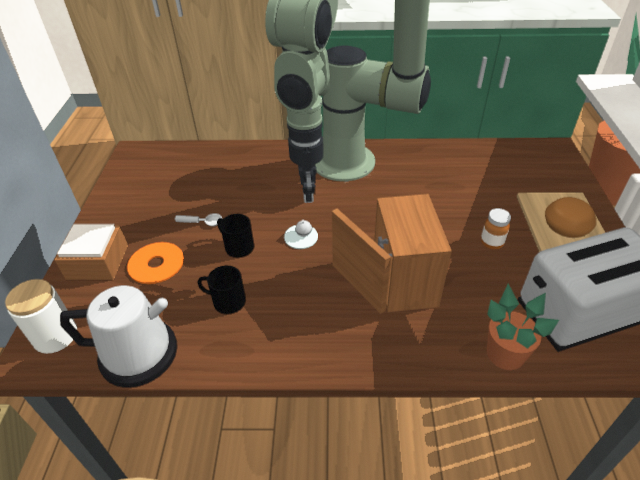

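The door is ajar. Its free corner is at (319,140)/(336,170) in the wrist view. A thin rod with a hook (latch striker) stands off the inner face at about (320-370, 55-110), so I need its height before reaching in there.

```bash
python3 - <<'E'
from h import *
np.set_printoptions(precision=4,suppress=True)
w=optics.snapshot("wrist");s=optics.snapshot("scene")
H=np.array([.632,.095])
p=atz(w,(319.5,140),.2);q=atz(w,(336,170.5),.2);v=p[:2]-H
print(p,q,np.linalg.norm(v),(np.arctan2(v[1],v[0])-np.arctan2(-.123,-.9925))%6.283)
for z in (.2,.15,.1,.05): print(z,atz(w,(321,73),z),atz(w,(345,57),z),atz(w,(372,108),z), proj(s,atz(w,(345,57),z)))
cv2.imwrite("pics/sz2.png",cv2.resize(s["frame"][190:320,320:450,::-1],None,fx=4.5,fy=4.5,interpolation=0))
cv2.imwrite("pics/wz2.png",cv2.resize(w["frame"][0:180,270:520,::-1],None,fx=3,fy=3,interpolation=0))
E
```

```text
[ 0.4686 -0.0229  0.2   ] [ 0.4781 -0.0359  0.2   ] 0.20152862780158656 0.5015543203563269
0.2 [0.4657 0.0058 0.2   ] [0.4754 0.0135 0.2   ] [ 0.4907 -0.006   0.2   ] [351.8068 209.1221]
0.15 [0.4648 0.0142 0.15  ] [0.4773 0.0241 0.15  ] [ 0.4968 -0.0009  0.15  ] [355.6611 224.6959]
0.1 [0.4639 0.0226 0.1   ] [0.4791 0.0347 0.1   ] [0.503  0.0041 0.1   ] [359.3172 239.4687]
0.05 [0.4629 0.031  0.05  ] [0.4809 0.0453 0.05  ] [0.5091 0.0092 0.05  ] [362.79   253.5008]
```

View pics/sz2.png

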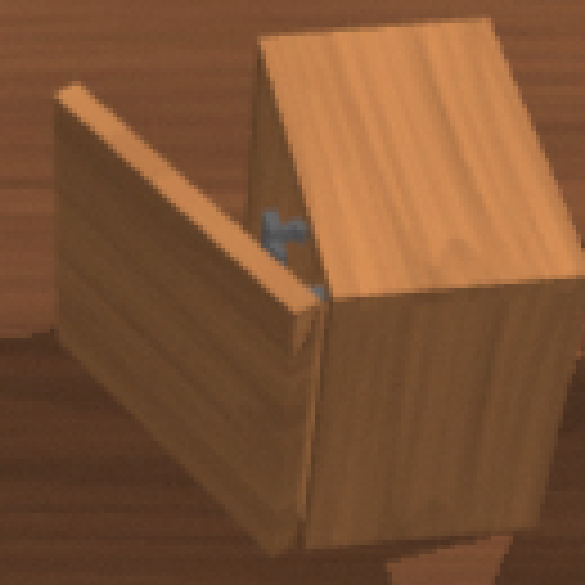

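View pics/wz2.png

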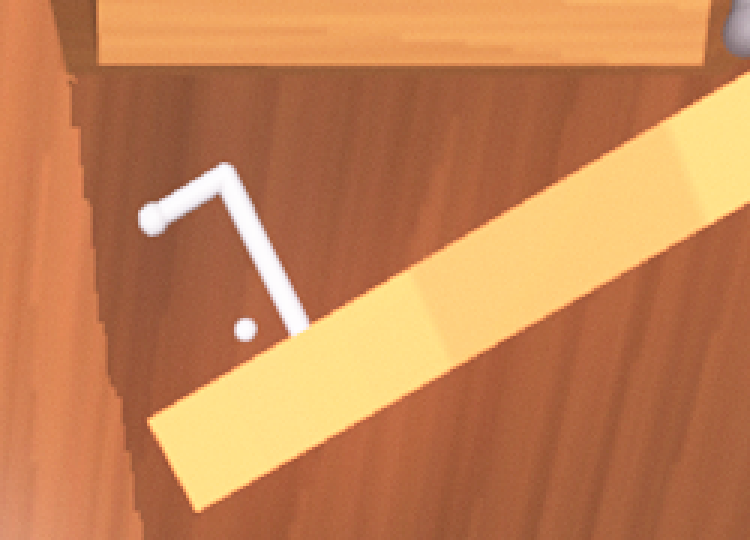

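```bash
python3 - <<'E'
from h import *
d=optics.snapshot("side");w=optics.snapshot("wrist")
cv2.imwrite("pics/dz2.png",cv2.resize(d["frame"][150:300,240:380,::-1],None,fx=4,fy=4,interpolation=0))
for z in (.2,.15,.1,.06,.03): print(z,proj(d,atz(w,(345,57),z)),proj(d,atz(w,(321,73),z)))
E
```

```text
0.2 [309.11690371 218.47189863] [307.75014622 220.9433062 ]
0.15 [307.59991651 231.99084639] [305.8751384 235.207198 ]
0.1 [306.16040446 244.81935823] [304.08960794 248.79040169]
0.06 [305.06066833 254.6198861 ] [302.72138379 259.19899893]
0.03 [304.2643353  261.71657396] [301.7283865 266.7531039]
```

View pics/dz2.png

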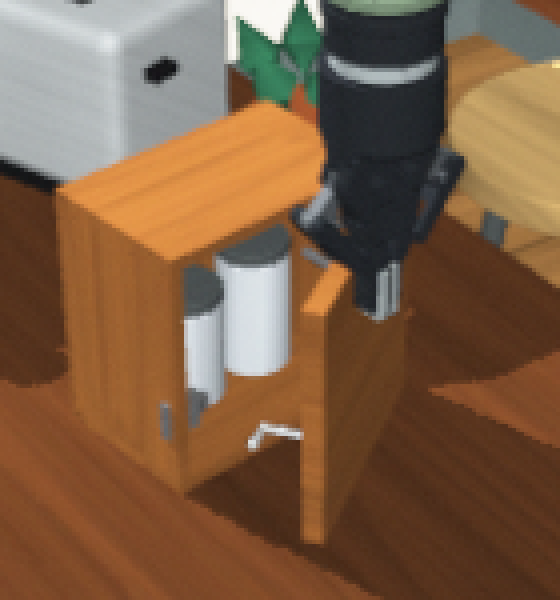

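The hook is low (z≈0.05), well below where my fingertip goes. The door angle is about 0.50. I go over the door's top and down behind it.

Request:
carry_out(targets=[[[-1,0,0,0,0,0],[0,4,0.5,0,0,0],[0,4,0.5,0,0,0],[0,4,0.6,0,0,0],[0,0,0,0,0,0]]])

```text
time_s: 4.85
eef_pos: [0.4819, 0.0316, 0.26]
tool_rot: [-0.041, 0.704, 0.041, 0.708]
force: [0.9, -0.1, 1.3]
grip_width: -0.0001
```

```bash
python3 - <<'E'
from h import *
w=optics.snapshot("wrist");cv2.imwrite("pics/w3.png",w["frame"][:,:,::-1])
d=optics.snapshot("side");cv2.imwrite("pics/d3.png",cv2.resize(d["frame"][120:300,220:400,::-1],None,fx=3,fy=3,interpolation=0))
E
```

```text
(no output)
```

View pics/d3.png

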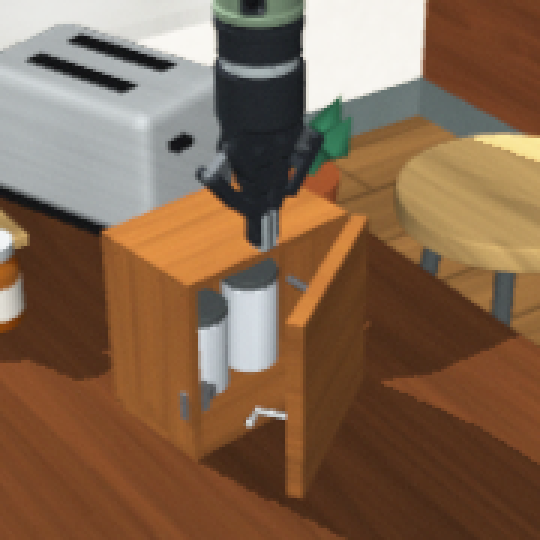

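View pics/w3.png

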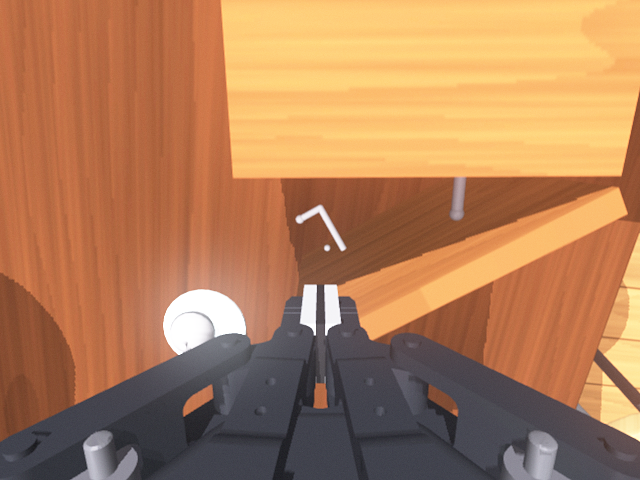

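Request:
carry_out(targets=[[[2.5,0,0,0,0,0],[2.5,0,0,0,0,0],[2.5,0,0,0,0,0],[0,0,0,0,0,0]]])

```text
time_s: 5.35
eef_pos: [0.4851, 0.0235, 0.1854]
tool_rot: [-0.04, 0.702, 0.036, 0.71]
force: [-0.7, -1.2, 0.6]
grip_width: 0.0001
```

```bash
python3 - <<'E'
from h import *
from scipy.spatial.transform import Rotation as R
o=telemetry.get_obs();M=R.from_quat(o['tool_rot']).as_matrix();print(M.round(3))
p=o['eef_pos'];H=np.array([.632,.095,0]);u=np.array([-.9925,-.123,0]);n=np.array([.123,-.9925,0])
for t in np.arange(.55,1.66,.1):
    e=np.cos(t)*u+np.sin(t)*n;i=np.sin(t)*u-np.cos(t)*n
    q=H+.155*e+.018*i;q[2]=.185
    print(round(t,2),q.round(3),(M.T@(q-p)*100).round(2));p=q
E
```

```text
[[ 0.01  -0.107  0.994]
 [-0.005  0.994  0.107]
 [-1.    -0.006  0.01 ]]
0.55 [0.5   0.012 0.185] [ 0.06 -1.26  1.32]
0.65 [ 0.508 -0.     0.185] [ 0.02 -1.37  0.75]
0.75 [ 0.519 -0.012  0.185] [ 0.02 -1.29  0.88]
0.85 [ 0.53  -0.023  0.185] [ 0.02 -1.19  1.01]
0.95 [ 0.542 -0.033  0.185] [ 0.02 -1.09  1.12]
1.05 [ 0.555 -0.041  0.185] [ 0.02 -0.97  1.22]
1.15 [ 0.569 -0.048  0.185] [ 0.02 -0.84  1.31]
1.25 [ 0.584 -0.053  0.185] [ 0.02 -0.71  1.39]
1.35 [ 0.599 -0.058  0.185] [ 0.02 -0.56  1.45]
1.45 [ 0.614 -0.06   0.185] [ 0.02 -0.42  1.5 ]
1.55 [ 0.63  -0.061  0.185] [ 0.02 -0.26  1.54]
1.65 [ 0.646 -0.06   0.185] [ 0.02 -0.11  1.56]
```

Request:
carry_out(targets=[[[0.1,-1.3,1.3,0,0,0],[0,-1.4,0.8,0,0,0],[0,-1.3,0.9,0,0,0]]])

```text
time_s: 5.65
eef_pos: [0.5213, -0.0166, 0.1876]
tool_rot: [-0.039, 0.702, 0.036, 0.71]
force: [0.9, 1.0, -0.3]
grip_width: -0.0002
```

Request:
carry_out(targets=[[[0.1,-1.2,1.0,0,0,0],[0,-1.1,1.1,0,0,0]]])

```text
time_s: 5.85
eef_pos: [0.5483, -0.0414, 0.1896]
tool_rot: [-0.039, 0.701, 0.034, 0.711]
force: [-0.6, 1.2, 0.2]
grip_width: -0.0
```

```bash
python3 - <<'E'
from h import *
w=optics.snapshot("scene");cv2.imwrite("pics/s4.png",w["frame"][:,:,::-1])
o=telemetry.get_obs();print(o['eef_pos'],o['force'])
E
```

```text
[ 0.55095312 -0.04341904  0.19013622] [ 1.63281262 -1.65599443 -0.55990991]
```

View pics/s4.png

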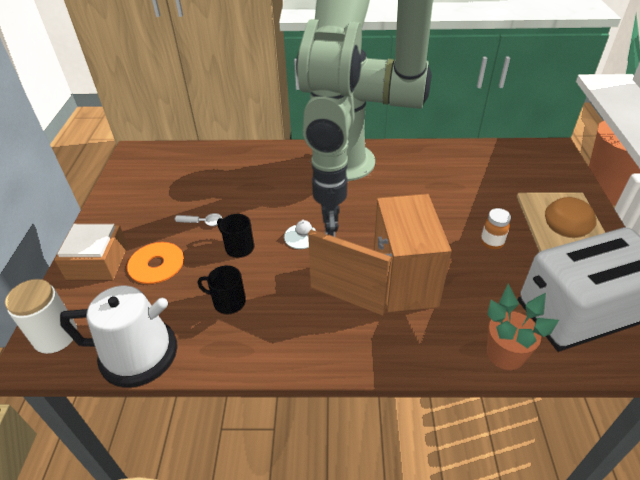

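The door is swinging with the finger and stands at about 1.0 rad; its free corner is at (310,237). I continue the arc.

Request:
carry_out(targets=[[[0.5,-0.6,1.2,0,0.5,0],[0.2,-0.7,1.3,0,0,0],[0.2,-0.7,1.4,0,0,0],[0.1,-0.5,1.5,0,0,0]]])

```text
time_s: 6.3
eef_pos: [0.6113, -0.069, 0.1854]
tool_rot: [-0.038, 0.701, 0.03, 0.711]
force: [-0.6, 0.6, -1.1]
grip_width: -0.0002
```

Request:
carry_out(targets=[[[0.1,-0.3,1.5,0,0,0],[0.1,-0.1,1.5,0,0,0],[0,0,1,0,0,0],[0,0,0,0,0,0]]])

```text
time_s: 6.7
eef_pos: [0.6571, -0.0751, 0.1876]
tool_rot: [-0.037, 0.7, 0.028, 0.713]
force: [0.4, 0.3, 0.8]
grip_width: 0.0003
```

```bash
python3 - <<'E'
from h import *
w=optics.snapshot("scene");cv2.imwrite("pics/s5.png",w["frame"][:,:,::-1])
w=optics.snapshot("wrist");cv2.imwrite("pics/w5.png",w["frame"][:,:,::-1])
o=telemetry.get_obs();print(o['eef_pos'],o['force'])
E
```

```text
[ 0.65576825 -0.07483422  0.18736699] [-0.09419679 -0.25058144 -0.11247838]
```

View pics/s5.png

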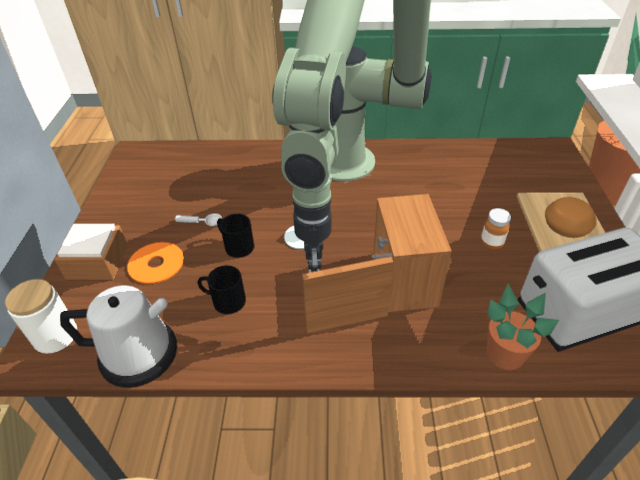

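View pics/w5.png

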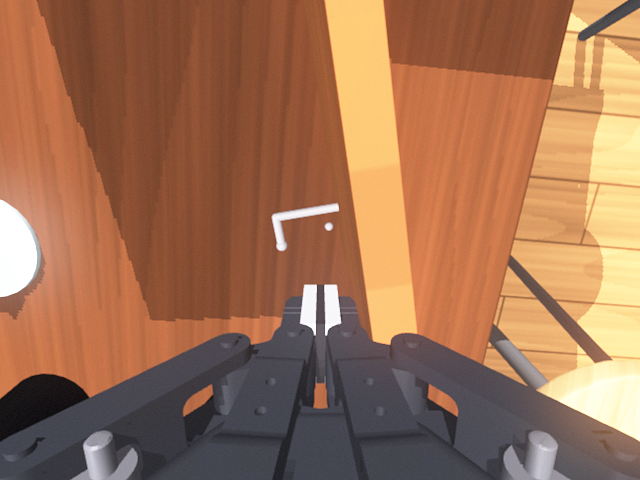

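The door is past square: its top runs from (335,0) to (400,330) in the wrist view, with the finger at column 320. I back off and rise.

Request:
carry_out(targets=[[[0,0,-1,0,0,0],[0,0,-2,0,0,0],[-1,0,-2,0,0,0],[-4,0,0,0,0,0],[-4,0,0,0,0,0]]])

```text
time_s: 7.3
eef_pos: [0.592, -0.0782, 0.2719]
tool_rot: [-0.035, 0.706, 0.029, 0.707]
force: [1.3, 0.2, -0.3]
grip_width: -0.0001
```

Request:
carry_out(targets=[[[0,0,0,0,0,0],[0,0,0,0,0,0],[0,0,0,0,0,0],[0,0,0,0,0,0],[0,0,0,0,0,0]]])

```text
time_s: 7.8
eef_pos: [0.5898, -0.079, 0.2763]
tool_rot: [-0.036, 0.704, 0.028, 0.709]
force: [-0.3, 0.4, -1.0]
grip_width: 0.0002
```

```bash
python3 - <<'E'
from h import *
w=optics.snapshot("scene");cv2.imwrite("pics/s6.png",w["frame"][:,:,::-1])
a=cv2.imread("pics/scene0.png");d=np.abs(a.astype(int)-w["frame"][:,:,::-1]).max(2)
for n,(x0,x1,y0,y1) in dict(left=(60,250,200,320),honey=(480,512,205,248),coaster=(280,322,215,250)).items(): print(n,(d[y0:y1,x0:x1]>30).sum())
w=optics.snapshot("side");cv2.imwrite("pics/d6.png",w["frame"][:,:,::-1])
w=optics.snapshot("wrist");cv2.imwrite("pics/w6.png",w["frame"][:,:,::-1])
o=telemetry.get_obs();print(o['eef_pos'],o['force'])
E
```

```text
left 1405
honey 0
coaster 112
[ 0.59009996 -0.07894074  0.27644972] [ 0.45453809 -0.1189014  -0.3067556 ]
```

View pics/s6.png

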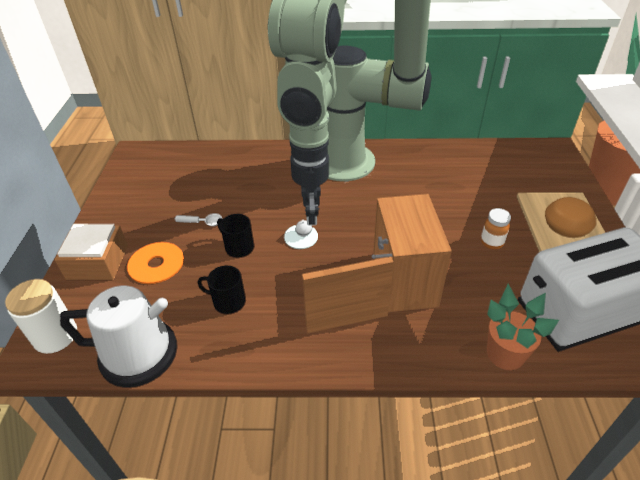

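View pics/w6.png

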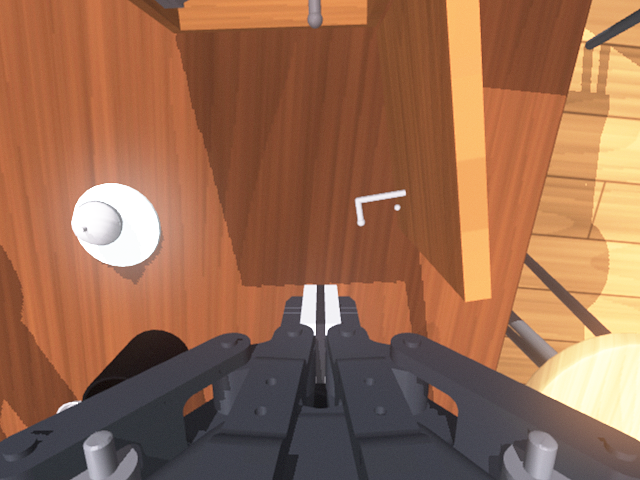

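View pics/d6.png

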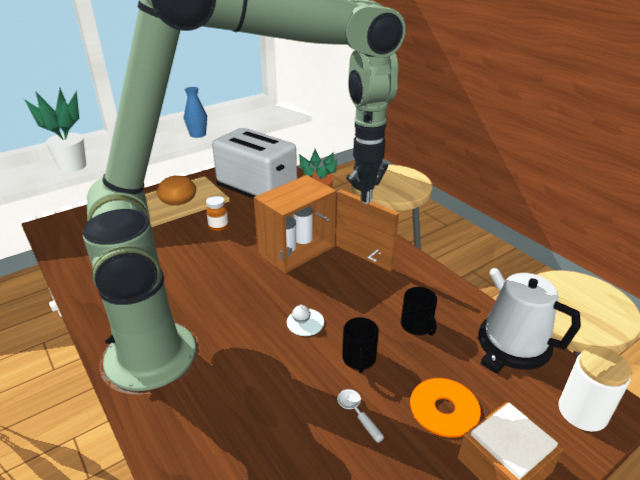

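The door is wide open with the finger clear, and the things on the ledge look unmoved. The "left" difference count of 1405 pixels still needs explaining, so I check it, the door angle and whether the door is at rest.

```bash
python3 - <<'E'
from h import *
s0=cv2.imread("pics/scene0.png");d0=cv2.imread("pics/side0.png");w6=cv2.imread("pics/w6.png")
s=optics.snapshot("scene")["frame"][:,:,::-1];d=optics.snapshot("side")["frame"][:,:,::-1];w=optics.snapshot("wrist")
def best(a,b,n,x0,x1,y0,y1):
    t=a[y0:y1,x0:x1];r=cv2.matchTemplate(np.ascontiguousarray(b[y0-12:y1+12,x0-12:x1+12]),t,cv2.TM_CCOEFF_NORMED)
    _,v,_,l=cv2.minMaxLoc(r);print(n,"shift px",l[0]-12,l[1]-12,round(v,3))
for n,b in dict(mugA=(216,256,214,258),mugB=(196,246,266,313),trivet=(126,186,242,284),spoon=(173,222,211,229),honey=(480,512,208,246),coaster=(283,320,218,248)).items(): best(s0,s,"scene "+n,*b)
for n,b in dict(mugs1=(340,380,318,370),mugs2=(400,440,288,335),spoon=(335,385,388,442),inf=(285,326,303,335)).items(): best(d0,d,"side "+n,*b)
df=(np.abs(s.astype(int)-s0).max(2)>30)[200:320,60:250];y,x=np.nonzero(df);print("diff centre",x.mean()+60,y.mean()+200,x.min()+60,x.max()+60,y.min()+200,y.max()+200)
print("wrist door still: ",np.abs(w["frame"][0:280,420:520,::-1].astype(int)-w6[0:280,420:520]).mean())
p=atz(w,(465,300),.2);v=p[:2]-[.632,.095];print(p,np.linalg.norm(v),(np.arctan2(v[1],v[0])-np.arctan2(-.123,-.9925))%6.283)
E
```

```text
scene mugA shift px 0 0 0.992
scene mugB shift px 0 0 0.995
scene trivet shift px 0 0 0.988
scene spoon shift px 0 0 0.953
scene honey shift px 0 0 1.0
scene coaster shift px 0 0 0.97
side mugs1 shift px 0 0 0.997
side mugs2 shift px 0 0 0.968
side spoon shift px 0 0 0.963
side inf shift px 0 0 0.998
diff centre 148.082336382829 237.10555946516538 60 249 200 319
wrist door still:  4.488488095238095
[ 0.68213405 -0.09851079  0.2       ] 0.19989960080900254 1.7009981164504908
```

Nothing has shifted, and the door is at about 1.70 rad. The wrist image difference of 4.5 could be arm drift, so I check with the fixed camera and hand in if the door is still.

```bash
python3 - <<'E'
from h import *
a=cv2.imread("pics/s6.png")[250:335,295:400].astype(int);b=optics.snapshot("scene")["frame"][250:335,295:400,::-1].astype(int)
m=np.abs(a-b);print(m.mean(),m.max())
c=cv2.imread("pics/s6.png")[340:380,250:400].astype(int)-optics.snapshot("scene")["frame"][340:380,250:400,::-1]
print("static ref",np.abs(c).mean(),np.abs(c).max())
if m.max()<40:
    from workcell import arm
    print(arm.close_job())
E
```

```text
1.127170868347339 7
static ref 1.1223888888888889 8
the job is handed in; nothing more can be done
None
```

The tea cupboard door is wide open and I handed the job in. It stands at about 1.70 rad (97°), measured in the wrist camera, so the tins can be reached.

- **Opening:** I pressed the free edge with the shut fingers until the door reached its stop at about 10 N, more than the 3–5 N the latch needs. I then withdrew, and the door sprang ajar to about 0.50 rad. With a fingertip behind it I pushed it past square, then backed off and raised the gripper. The fingers stayed shut, so the door was never pinched.
- **Last checks:** The door was at rest and untouched, with the fixed camera showing only image noise between frames. In the fixed camera views, the mugs, trivet, spoon, honey jar, coaster and infuser showed a 0 px shift from the start.
- **Disagreements:** A plain image comparison flagged about 1,400 changed pixels on the left of the ledge. They are spread across that whole area and nothing there had moved, so I put them down to shadows. The wrist camera also showed small frame differences at the door. I took that to be slight arm drift, since the fixed camera showed none.

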